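# Press on the lid of a four-clip food box and snap its flaps shut

## Robot

A 6-joint arm with a two-finger parallel gripper is mounted at the origin on a cart in front of the work surface, level with it; the furniture and walls round the work are solid. World frame = base frame: x ahead of the robot, y to its left, z up, the work surface at z = 0. Lengths are in mm, angles in rad, forces in N, time in s.
With the tool pointing down it reaches from about 250 to 775 mm from the base axis. Payload 8.9 kg.
Tool frame: the origin (TCP) lies at the very end of the fingers, on their centre line; the grasp point (between the pads) lies 19 mm behind it; z points along the fingers, y is the line along which they close (so a half turn about z gives the same grasp; the last joint's range is limited). The gripper opens to 85 mm and grips with 20 to 120 N. Pads are 22 mm wide; open, the fingers measure 114 mm over their backs; the gripper's body (76 mm by 85 mm) begins 54 mm behind the grasp point. The pads swing forward as they close: fully open they stand 13 mm farther back than shut.
Start: joints at [1.067, 0.291, -0.153, 1.127, 0, 1.431], TCP at [187.294, 490.453, 231.305] pointing down, gripper open.
Joint ranges: [-2.52, 2.52], [-0.91, 1.74], [-1.3, 1.37], [-1.96, 2.02], [-1.52, 1.47], [-3.14, 3.14]. Speed limits (rad/s): [2.22, 2.22, 2.79, 3.14, 3.14, 3.14].

## Interface

Orientations are given as a unit quaternion [w, x, y, z].
In Python, from cell import ctrl, eyes gives the robot as it stands.
- The arm moves only by the tool carry_out, never from a script. Its argument "rows" is a list of rows, each a list of 4 numbers: the shift along the tool's x, y, z as a fraction of full scale, then the turn about the tool's z as a fraction of full scale. A call has 1 to 12 rows; each row is the pose to reach, as a shift and turn from the pose commanded when the call began, along the tool's axes at that moment; what a row does not reach only later rows make up. Full scale, the value 1, is 500 mm for a shift and 1.5 rad for a turn. A row lasts 1/12 s, in which the tool goes at most 41.7 mm and 7.16 degrees, less where a joint would pass 70% of its speed; a pose out of reach is approached as far as the arm can. A call with a number of a shift or a turn outside -1 to 1 is refused whole. A call with a gripper value outside its range is refused whole. "hand" is the closure, from 0 (fully open) to 1 (shut), set as the call begins (left out, the last holds). The fingers move at their own pace and stop on an object; "grip_force" is the grip in N (left out, the last holds). Time passes only in rows, so rows that repeat a pose let the fingers close. It gives the time, the measured TCP pose, the force, the opening and the grip force at its end, in the units of the state.
- ctrl.sense(): the state, without advancing time (a new reading comes with each control period).
- eyes.read_camera(name): name is "side" or "top"; returns the picture (480x640x3 uint8, red, green, blue); there is no depth.
- eyes.camera_model(name): a dict with "vertical_fov" (degrees; the focal length in pixels is half the picture's height over the tangent of half this angle, whatever the lens; pixels are square), "cx", "cy" (the principal point, pixels), "world_to_cam" (4x4, takes a point from world to camera coordinates). Camera axes: x right, y up, looking along -z (the intrinsics and any distortion apply to the point x, -y, -z); pixel columns grow to the right and rows downward; lengths in mm; the calibration is good to about 2 mm. A picture is of the moment at which its call begins. camera_model takes no time and is no camera call.
- ctrl.sign_off(): hands the job in; it is judged then, once.
Trained networks look in the newest picture that a camera, given by its name, has taken for a name from the list of things; names that differ only in an ending like _2 or _b are one class to them, and where a whole thing is asked for, a point or a joint stands for the part that bears it (a point fixed in the world has none). Each returns a list of dicts, best first, with "score" (0 to 1); they miss things now and then, are a little off and sometimes report something else, mostly with a low value. They report only what shows in the picture. A call takes as long as a camera call. They do not tell look-alikes from the thing itself.
- eyes.spot_in(camera, name): "position" ([x, y, z] in mm, in world coordinates, good to about 4 mm: the middle of the surface that is visible of it).
- eyes.landmark_of(camera, name): "position" ([x, y, z] in mm, in world coordinates, good to about 4 mm: a listed point, or the origin of a listed thing).
The state is a dict: "t": time; "joint_pos": joint angles; "joint_vel": joint speeds; "effort": joint torques, N m; "tcp_pos": TCP position; "ee_rot": TCP orientation; "ft_force": force on the tool from outside, world axes, zero at the start; "torque": the same for the moment, N m; "grip_width": opening from 0.0 (shut) to 1.0 (fully open); "gripper_force": force on a finger pad.
Only numpy, scipy, OpenCV 4.12 (cv2) and the standard library are available. Lean on these libraries where they do the work, as an engineer would, in place of code of your own. Each camera call takes 0.05 s, during which the arm holds its last target. There are 200 camera calls.

## Task

Close the food box: press its lid straight down until it is fully home on the rim, then fold down the four blue clip flaps and push each one in until its toe snaps under the rim and it lies fully shut. Go gently, for the box breaks if anything presses on it with more than 30 N, and do not move or tip the things standing round it.

Things in the scene. Friction and masses are not known exactly. Their poses are not given: they have to be found in the camera images.
- base: Dark thin mat, 150 (x) x 190 (y) x 2 mm, fixed to the table, with the clear food box stuck on it (never slides). Origin: centre of the mat's underside, on the table; x away from the robot, y left at yaw 0; turned up to 0.35 rad. The box is square to the mat, but its centre lies anywhere within 5 mm of the mat's along the mat's x and y. Over 30 N on the box, lid or a flap breaks it.
- mat_front (a point): Middle of the mat's near (-x) edge, on its top. The box's own pose is not measured. Its pale rim is 130 (x) by 170 (y) mm outside, 70 to 82 mm above the box's underside, which stands 2 to 8 mm above the table on suction feet; the clear walls lie 8 mm inside the rim. Under the rim, mid-side on each side, is a small sprung catch.
- lid (a joint): How far the white lid (130 x 170 mm, blue gasket; its flat top, 84 x 120 mm, is 94 mm above the box's underside when home) stands above its home position, m: 0 is fully home on the rim, at the start it stands 5 to 9 mm proud. Moves straight, takes about 9 N to push, stays where left, meets a firm stop at 0. While proud, the flaps' toes strike the rim and cannot close.
- flap_front (a joint): Angle of the blue clip flap mid-way along the side that faces the robot (-x side of the box), rad: 0 folded down along the rim, 1.57 sticking out level; starts at 1.0 to 1.8, stays where left until its toe meets the catch (about 0.2). Pushed in near its lower edge it needs 4 to 12 N to pass the catch, at about 0.065; push on to the firm stop at 0, where it is held. Let go earlier, it springs back a little.
- flap_back (a joint): Angle of the blue clip flap mid-way along the far side (+x side of the box), rad: 0 folded down along the rim, 1.57 sticking out level; starts at 1.0 to 1.8, stays where left until its toe meets the catch (about 0.2). Pushed in near its lower edge it needs 4 to 12 N to pass the catch, at about 0.065; push on to the firm stop at 0, where it is held. Let go earlier, it springs back a little.
- flap_left (a joint): Angle of the blue clip flap mid-way along the robot's left (+y side of the box), rad: 0 folded down along the rim, 1.57 sticking out level; starts at 1.0 to 1.8, stays where left until its toe meets the catch (about 0.2). Pushed in near its lower edge it needs 4 to 12 N to pass the catch, at about 0.065; push on to the firm stop at 0, where it is held. Let go earlier, it springs back a little.
- flap_right (a joint): Angle of the blue clip flap mid-way along the robot's right (-y side of the box), rad: 0 folded down along the rim, 1.57 sticking out level; starts at 1.0 to 1.8, stays where left until its toe meets the catch (about 0.2). Pushed in near its lower edge it needs 4 to 12 N to pass the catch, at about 0.065; push on to the firm stop at 0, where it is held. Let go earlier, it springs back a little.
- mat_back (a point): Middle of the mat's far (+x) edge, on its top. Each flap: hinge axis level along its side, 3 mm outside the rim and 88 mm above the box's underside with the lid home; 44 mm wide, reaching 31 mm from the axis; shut, its outer face is 2.8 mm (a ridge at the free edge 4.2 mm) outside the axis; a toe on its inner face, 21.5 mm from the axis, hooks under the rim.
- salt_shaker: Salt shaker with a grey top, 44 x 44 x 90 mm, standing near the box; origin at the centre of its underside. Must stay where it stands.
- spice_jar: Green-labelled spice jar with a black cap, 45 x 45 x 105 mm, standing near the box; origin at the centre of its underside. Must stay where it stands.
Not all that is in view belongs to the job. Leave any yellow look-alike of the base alone.

How it is judged:
By the outcome, as a careful person would: the job done as asked, in the order asked, and still so for the second after the job is handed in, with the robot touching nothing.
It also fails if it takes over 58 s, if anything falls off the work surface, if the arm or the gripper's body presses on something with over 40 N, if the wrist force passes 120 N, or if a joint passes its speed limit or range.

## Working session

There is one attempt and no reset: what is moved stays moved. The work goes in short steps, Python scripts to look and compute and a tool call to move; the robot and the scene stay as the last step left them, time stands still between calls to the robot, and variables do not carry over. Pictures are saved under pics/ and viewed, at most 10 in all, crops included, and the job is handed in when it is done.

Besides the shell and the picture viewer there is one more tool, called after "Emit:" in YAML: its name, and indented under it one key for each argument. carry_out: Moves the arm, as the interface text tells. Its arguments: {"type":"object","properties":{"rows":{"type":"array","items":{"type":"array","items":{"type":"number","minimum":-1,"maximum":1}}},"hand":{"type":"number"},"grip_force":{"type":"number"}},"required":["rows"]}

```bash
mkdir -p pics
cat > h.py <<'E'
import numpy as np, cv2
from cell import ctrl, eyes
def save(cam,fn):
    im=eyes.read_camera(cam); cv2.imwrite('pics/'+fn,im[:,:,::-1]); return im
def proj(cam,P):
    m=eyes.camera_model(cam); P=np.atleast_2d(P).astype(float); W=np.array(m['world_to_cam'])
    c=P@W[:3,:3].T+W[:3,3]; f=240/np.tan(np.radians(m['vertical_fov'])/2)
    return np.c_[m['cx']+f*c[:,0]/-c[:,2], m['cy']-f*c[:,1]/-c[:,2]]
def ray(cam,uv,z):
    m=eyes.camera_model(cam); W=np.array(m['world_to_cam']); R=W[:3,:3]; f=240/np.tan(np.radians(m['vertical_fov'])/2)
    uv=np.atleast_2d(uv); d=np.c_[(uv[:,0]-m['cx'])/f,-(uv[:,1]-m['cy'])/f,-np.ones(len(uv))]@R
    o=-R.T@W[:3,3]; return o+d*((z-o[2])/d[:,2])[:,None]
E
python3 - <<'E'
from h import *
np.set_printoptions(precision=1,suppress=True)
for c in ('top','side'):
    save(c,c+'0.png')
    m=eyes.camera_model(c); print({k:v for k,v in m.items() if k!='world_to_cam'}); print(np.array(m['world_to_cam']).round(3).tolist())
    for n in ('base','mat_front','mat_back','salt_shaker','spice_jar','lid','flap_front','flap_back','flap_left','flap_right'):
        for f in (eyes.landmark_of,eyes.spot_in):
            try:
                for r in f(c,n)[:3]: print(c,n,f.__name__,np.array(r['position']),round(r['score'],2),proj(c,r['position'])[0])
            except Exception as e: print(n,e)
print(ctrl.sense())
E
```

```text
{'vertical_fov': 46.4964405080903, 'cx': 317.39549034622166, 'cy': 237.86973436347222}
[[-0.008, -1.0, 0.012, 20.435], [0.989, -0.006, 0.147, -565.537], [-0.147, 0.013, 0.989, -1073.89], [0.0, 0.0, 0.0, 1.0]]
top base call [576.7 -35.8   0.9] 0.97 [342.4 235.3]
top base call [467.8 224.8  -4.7] 0.74 [215.9 289. ]
top base call [572.5 -27.9 103.8] 0.64 [341.3 229.3]
top base call [465.2 213.6  90.8] 0.64 [213.3 287.5]
top base call [494.  -30.5  99.2] 0.33 [343.2 271. ]
top mat_front call [499.6 -26.8  -1.6] 0.89 [338.5 272.6]
top mat_front call [398.5 236.7  -1.4] 0.67 [209.1 323.3]
top mat_front call [572.1 -31.5  98.8] 0.84 [343.1 229.9]
top mat_front call [466.7 210.5  92.2] 0.65 [214.8 286.7]
top mat_back call [541.9 202.5   3.8] 0.96 [226.8 252.5]
top mat_back call [466.5 212.2  93.6] 0.84 [213.8 286.7]
top mat_back call [569.6 -31.1 101.7] 0.8 [343. 231.]
top salt_shaker call [ 435.  -209.7   -1.1] 0.93 [428.4 303.6]
top salt_shaker call [ 438.6 -207.4   80. ] 0.97 [436.  300.4]
top salt_shaker call [582.5  67.4 103.5] 0.22 [290.9 224.4]
top spice_jar call [703.5 168.   -1. ] 0
[... 2808 characters left out ...]
 knows: base, mat_back, mat_front, salt_shaker, spice_jar
side flap_left call [491.5 306.8  76.5] 0.79 [334.9 335.9]
side flap_left call [585.5  81.3 102.3] 0.65 [292.3 248.3]
flap_right it knows: base, mat_back, mat_front, salt_shaker, spice_jar
side flap_right call [ 573.8 -137.   105.4] 0.61 [304.7 197.5]
{'t': 1.6, 'joint_pos': array([ 1.1,  0.3, -0.2,  1.1, -0. ,  1.4]), 'joint_vel': array([-0.,  0., -0.,  0.,  0.,  0.]), 'effort': array([ -0. , -53.7,  33.2,   0. ,  -0. ,  -0. ]), 'tcp_pos': array([187.3, 490.5, 231.3]), 'ee_rot': array([0. , 0.2, 1. , 0. ]), 'ft_force': array([-0.4,  0.6, -0.7]), 'torque': array([ 0., -0., -0.]), 'gripper_force': 0.0, 'grip_width': 0.9978220575546725}
```

Run:
```python
import cv2,numpy as np
a=cv2.imread('pics/top0.png')[140:340,170:470];b=cv2.imread('pics/side0.png')[140:370,190:430]
cv2.imwrite('pics/tc.png',cv2.resize(a,(800,533),interpolation=cv2.INTER_CUBIC))
cv2.imwrite('pics/sc.png',cv2.resize(b,(624,598),interpolation=cv2.INTER_CUBIC))
```

```text
(no output)
```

View pics/tc.png

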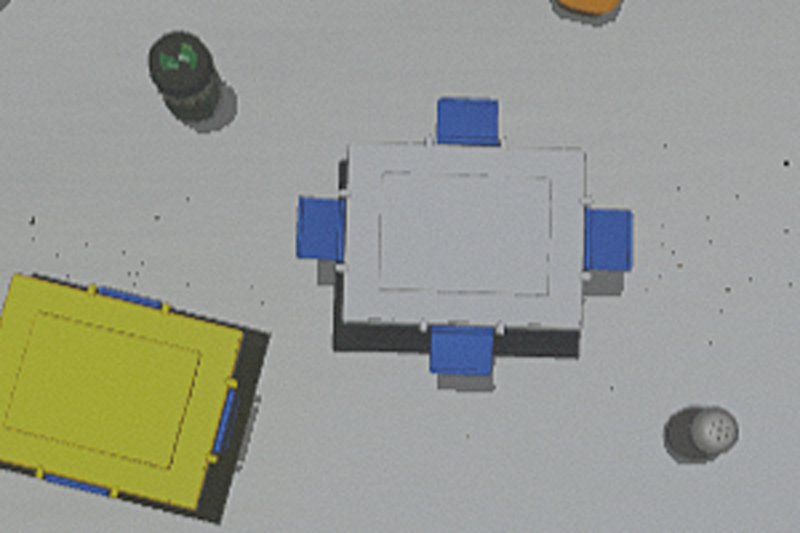

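View pics/sc.png

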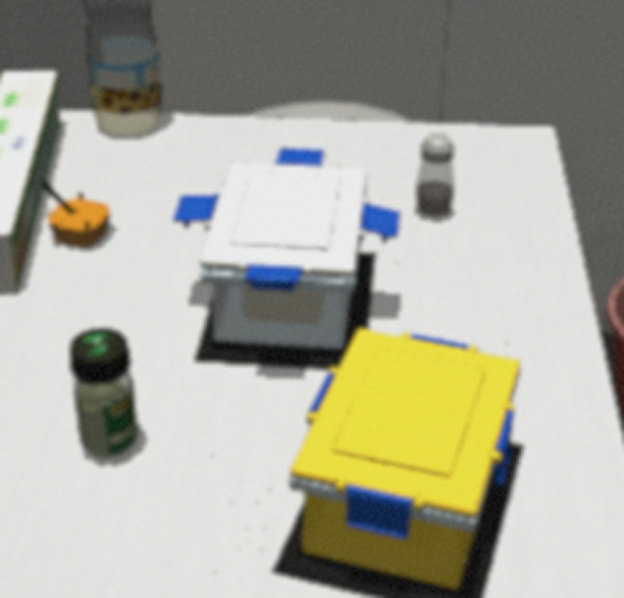

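White-lid box at pixels (345,228) in the top view, with four raised blue flaps, is the target. The yellow one at (215,287) is the look-alike, so I'll leave it alone. The two crops show this clearly.

Run:
```python
from h import *
np.set_printoptions(precision=2,suppress=True)
full=lambda p: np.array(p)/2.6667-.3+[170,140]
lid=full([(348,146),(585,150),(580,328),(342,322)]) # BL? far-left,far-right,near-right,near-left
for z in (95,100):
    P=ray('top',lid,z)[:,:2]; c=P.mean(0)
    print(z,'ctr',c,'len y',np.linalg.norm(P[0]-P[1]),np.linalg.norm(P[3]-P[2]),'len x',np.linalg.norm(P[0]-P[3]),np.linalg.norm(P[1]-P[2]))
    xd=(P[0]+P[1]-P[2]-P[3]); yd=P[0]+P[3]-P[1]-P[2]; print('yaw',np.arctan2(xd[1],xd[0]),np.arctan2(-yd[0],yd[1]))
mat=ray('top',full([(333,350),(580,357)]),2); print(mat, np.arctan2(-(mat[0]-mat[1])[0],(mat[0]-mat[1])[1]))
im=cv2.imread('pics/top0.png'); b=im.astype(int)
mask=((b[:,:,0]-b[:,:,2]>60)).astype(np.uint8)
n,_,st,ce=cv2.connectedComponentsWithStats(mask)
for i in range(1,n):
    if st[i,4]>100: print(st[i],ce[i],ray('top',ce[i],100)[0])
s=ctrl.sense(); print(s['ee_rot'].tolist(),s['t'])
from scipy.spatial.transform import Rotation as R
print(R.from_quat(np.roll(s['ee_rot'],-1)).as_matrix())
```

```text
95 ctr [576.29 -32.86] len y 171.03105334387715 168.74561748717437 len x 127.52013164975978 129.17239046603606
yaw -0.045193389521160955 -0.026873426975626367
100 ctr [575.46 -32.56] len y 170.21663752024887 167.942084454064 len x 126.91290617218577 128.5572972609448
yaw -0.045193389521160726 -0.02687342697562648
[[ 503.28   63.44    2.  ]
 [ 496.64 -126.55    2.  ]] -0.03493197420203686
[334 177  23  17 376] [344.65 185.02] [659.25 -35.69 100.  ]
[281 214  18  24 362] [289.78 225.69] [580.66  69.58 100.  ]
[389 218  18  23 375] [397.62 229.52] [ 572.14 -135.06  100.  ]
[331 262  24  19 392] [342.61 271.06] [493.79 -29.44 100.  ]
[1.6728717838878017e-05, 0.18140534754605497, 0.9834084093561052, 3.088729861847334e-06] 1.6
[[-0.93  0.36  0.  ]
 [ 0.36  0.93  0.  ]
 [-0.    0.   -1.  ]]
```

Emit:
carry_out:
  rows:
    - [-0.03, -0.02, 0, -0.02]
    - [-0.1, -0.06, 0, -0.04]
    - [-0.17, -0.11, 0, -0.06]
    - [-0.24, -0.155, 0, -0.08]
    - [-0.31, -0.2, 0, -0.1]
    - [-0.38, -0.245, 0, -0.12]
    - [-0.45, -0.29, 0, -0.14]
    - [-0.52, -0.335, 0, -0.16]
    - [-0.59, -0.38, 0, -0.18]
    - [-0.66, -0.42, 0, -0.2]
    - [-0.72, -0.46, 0, -0.218]
    - [-0.76, -0.484, 0, -0.218]
  hand: 1
  grip_force: 40

```text
t: 2.6
tcp_pos: [457.7, 125.9, 231.4]
ee_rot: [0.0, 0.019, 1.0, -0.0]
ft_force: [0.3, 0.8, -0.2]
grip_width: 0.004
gripper_force: 0.0
```

```bash
cat >> h.py <<'E'
from scipy.spatial.transform import Rotation as Rot
def Rt(s): return Rot.from_quat(np.roll(s['ee_rot'],-1)).as_matrix()
def frac(P,s=None):
    s=s or ctrl.sense(); return Rt(s).T@(np.array(P)-s['tcp_pos'])/500
C=np.array([576.2,-32.7]); Y=-0.038
ex=np.array([np.cos(Y),np.sin(Y)]); ey=np.array([-ex[1],ex[0]])
def W(bx,by,z): return np.r_[C+bx*ex+by*ey,z]
def st():
    s=ctrl.sense(); d=s['tcp_pos'][:2]-C
    print('t',round(s['t'],2),'tcp',s['tcp_pos'].round(1),'box',(d@ex).round(1),(d@ey).round(1),'F',s['ft_force'].round(1),'yawx',np.arctan2(Rt(s)[1,0],Rt(s)[0,0]).round(3),'q',s['joint_pos'].round(2))
    return s
E
python3 -c "
from h import *
st();print(frac(W(0,0,150)).round(4))"
```

```text
t 2.6 tcp [457.7 125.9 231.4] box -124.4 154.0 F [ 0.3  0.8 -0.2] yawx 3.103 q [ 0.11  0.19 -0.28  1.09 -0.    0.15]
[-0.2487 -0.3078  0.1632]
```

Emit:
carry_out:
  rows:
    - [-0.03, -0.04, 0.0]
    - [-0.07, -0.09, 0.01]
    - [-0.115, -0.145, 0.03]
    - [-0.16, -0.2, 0.06]
    - [-0.2, -0.25, 0.09]
    - [-0.235, -0.29, 0.13]
    - [-0.249, -0.308, 0.17]
    - [-0.249, -0.308, 0.2]
    - [-0.249, -0.308, 0.21]
    - [-0.249, -0.308, 0.21]

```text
invalid input at $.rows[0]: expected 4 numbers
```

Emit:
carry_out:
  rows:
    - [-0.03, -0.04, 0.0, 0]
    - [-0.07, -0.09, 0.01, 0]
    - [-0.115, -0.145, 0.03, 0]
    - [-0.16, -0.2, 0.06, 0]
    - [-0.2, -0.25, 0.09, 0]
    - [-0.235, -0.29, 0.13, 0]
    - [-0.249, -0.308, 0.17, 0]
    - [-0.249, -0.308, 0.2, 0]
    - [-0.249, -0.308, 0.21, 0]
    - [-0.249, -0.308, 0.21, 0]

```text
t: 3.43
tcp_pos: [573.4, -29.6, 125.0]
ee_rot: [-0.001, 0.019, 1.0, 0.0]
ft_force: [0.1, 0.1, 0.0]
grip_width: 0.001
gripper_force: 0.0
```

```bash
python3 -c "
from h import *
st()"
```

```text
t 3.43 tcp [573.4 -29.6 125. ] box -2.9 3.0 F [0.1 0.1 0. ] yawx 3.104 q [-0.18  0.46 -0.19  0.92  0.   -0.14]
```

Emit:
carry_out:
  rows:
    - [0, 0, 0.008, 0]
    - [0, 0, 0.014, 0]
    - [0, 0, 0.02, 0]
    - [0, 0, 0.024, 0]
    - [0, 0, 0.027, 0]
    - [0, 0, 0.03, 0]
    - [0, 0, 0.032, 0]
    - [0, 0, 0.034, 0]
    - [0, 0, 0.036, 0]
    - [0, 0, 0.036, 0]

```text
t: 4.27
tcp_pos: [574.5, -29.8, 108.1]
ee_rot: [-0.0, 0.019, 1.0, 0.0]
ft_force: [-0.3, 0.1, 0.7]
grip_width: 0.0
gripper_force: 0.0
```

Emit:
carry_out:
  rows:
    - [0, 0, 0.001, 0]
    - [0, 0, 0.002, 0]
    - [0, 0, 0.003, 0]
    - [0, 0, 0.004, 0]
    - [0, 0, 0.005, 0]
    - [0, 0, 0.006, 0]
    - [0, 0, 0.006, 0]

```text
t: 4.85
tcp_pos: [574.7, -29.8, 105.9]
ee_rot: [0.0, 0.019, 1.0, -0.0]
ft_force: [-2.1, 0.6, 4.9]
grip_width: 0.001
gripper_force: 2.8
```

Emit:
carry_out:
  rows:
    - [0, 0, 0.001, 0]
    - [0, 0, 0.002, 0]
    - [0, 0, 0.003, 0]
    - [0, 0, 0.004, 0]
    - [0, 0, 0.005, 0]
    - [0, 0, 0.006, 0]
    - [0, 0, 0.006, 0]

```text
t: 5.43
tcp_pos: [574.6, -29.8, 102.8]
ee_rot: [0.0, 0.019, 1.0, -0.0]
ft_force: [-1.9, 0.6, 5.5]
grip_width: -0.002
gripper_force: 3.0
```

Emit:
carry_out:
  rows:
    - [0, 0, 0.001, 0]
    - [0, 0, 0.002, 0]
    - [0, 0, 0.003, 0]
    - [0, 0, 0.004, 0]
    - [0, 0, 0.004, 0]

```text
t: 5.85
tcp_pos: [574.7, -29.8, 101.2]
ee_rot: [0.0, 0.019, 1.0, -0.0]
ft_force: [-2.7, -0.1, 9.9]
grip_width: -0.0
gripper_force: 5.0
```

Emit:
carry_out:
  rows:
    - [0, 0, 0.001, 0]
    - [0, 0, 0.002, 0]
    - [0, 0, 0.002, 0]
    - [0, 0, 0.002, 0]

```text
t: 6.18
tcp_pos: [574.8, -29.8, 101.1]
ee_rot: [0.001, 0.019, 1.0, -0.0]
ft_force: [-7.4, 0.4, 19.1]
grip_width: -0.002
gripper_force: 9.6
```

Emit:
carry_out:
  rows:
    - [0, 0, -0.01, 0]
    - [0, 0, -0.03, 0]
    - [0.04, -0.003, -0.036, 0]
    - [0.09, -0.006, -0.036, 0]
    - [0.14, -0.006, -0.036, 0]
    - [0.175, -0.006, -0.036, 0]
    - [0.185, -0.006, -0.036, 0]
    - [0.185, -0.006, -0.036, 0]
    - [0.185, -0.006, -0.03, 0]
    - [0.185, -0.006, -0.02, 0]
    - [0.185, -0.006, -0.01, 0]
    - [0.185, -0.006, -0.01, 0]

```text
t: 7.18
tcp_pos: [481.9, -29.2, 103.0]
ee_rot: [-0.001, 0.019, 1.0, 0.0]
ft_force: [-0.3, -0.8, -0.1]
grip_width: -0.005
gripper_force: 0.0
```

```bash
python3 -c "
from h import *
st()"
```

```text
t 7.18 tcp [481.9 -29.2 103. ] box -94.3 -0.1 F [-0.3 -0.8 -0.1] yawx 3.104 q [-0.21  0.33 -0.47  0.78  0.   -0.17]
```

Down 16 mm gently first.

Emit:
carry_out:
  rows:
    - [0, 0, 0.004, 0]
    - [0, 0, 0.008, 0]
    - [0, 0, 0.012, 0]
    - [0, 0, 0.016, 0]
    - [0, 0, 0.02, 0]
    - [0, 0, 0.024, 0]
    - [0, 0, 0.028, 0]
    - [0, 0, 0.032, 0]
    - [0, 0, 0.036, 0]

```text
t: 7.93
tcp_pos: [482.0, -29.3, 86.1]
ee_rot: [0.0, 0.019, 1.0, -0.0]
ft_force: [-0.0, -0.3, 0.4]
grip_width: -0.003
gripper_force: 0.1
```

Emit:
carry_out:
  rows:
    - [0, 0, 0.004, 0]
    - [0, 0, 0.009, 0]
    - [0, 0, 0.014, 0]
    - [0, 0, 0.019, 0]
    - [0, 0, 0.024, 0]
    - [0, 0, 0.029, 0]
    - [0, 0, 0.034, 0]
    - [0, 0, 0.039, 0]
    - [0, 0, 0.044, 0]
    - [0, 0, 0.048, 0]
    - [0, 0, 0.048, 0]

```text
t: 8.85
tcp_pos: [481.7, -29.2, 61.9]
ee_rot: [-0.0, 0.019, 1.0, 0.0]
ft_force: [-0.7, 0.3, 0.1]
grip_width: -0.002
gripper_force: 0.0
```

Emit:
carry_out:
  rows:
    - [0, 0, 0.004, 0]
    - [0, 0, 0.009, 0]
    - [-0.004, 0, 0.009, 0]
    - [-0.008, 0, 0.009, 0]
    - [-0.012, 0, 0.009, 0]
    - [-0.015, 0, 0.009, 0]
    - [-0.017, 0, 0.009, 0]
    - [-0.017, 0, 0.009, 0]

```text
t: 9.52
tcp_pos: [490.6, -29.6, 57.8]
ee_rot: [-0.0, 0.019, 1.0, -0.0]
ft_force: [0.2, -0.3, 0.0]
grip_width: 0.001
gripper_force: 0.1
```

Emit:
carry_out:
  rows:
    - [-0.001, 0, 0, 0]
    - [-0.002, 0, 0, 0]
    - [-0.003, 0, 0, 0]
    - [-0.004, 0, 0, 0]
    - [-0.005, 0, 0, 0]
    - [-0.006, 0, 0, 0]
    - [-0.006, 0, 0, 0]

```text
t: 10.1
tcp_pos: [492.5, -29.6, 57.4]
ee_rot: [-0.001, 0.019, 1.0, 0.0]
ft_force: [-4.7, -0.8, -0.2]
grip_width: -0.001
gripper_force: 2.6
```

Run:
```python
from h import *
st()
a=save('side','s1.png')[140:300,230:400]; b=save('top','t1.png')[160:300,260:420]
a=cv2.resize(a,(400,376),interpolation=cv2.INTER_CUBIC);b=cv2.resize(b,(400,376),interpolation=cv2.INTER_CUBIC)
cv2.imwrite('pics/c1.png',np.hstack([a,b])[:,:,::-1])
```

```text
t 10.1 tcp [492.5 -29.6  57.4] box -83.8 -0.1 F [-4.7 -0.8 -0.2] yawx 3.104 q [-0.21  0.41 -0.49  0.67 -0.   -0.17]
```

View pics/c1.png

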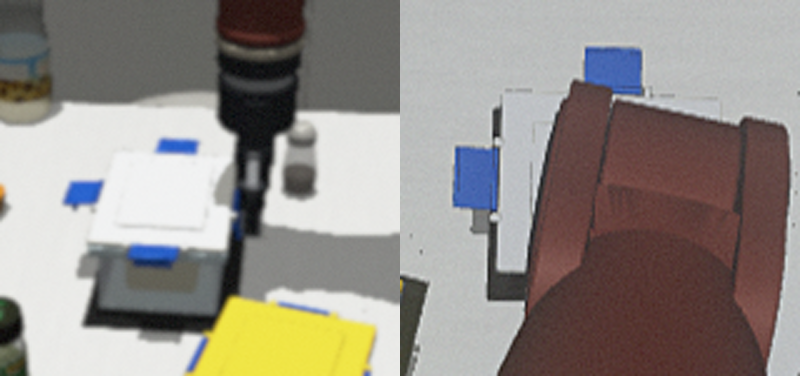

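The picture shows the front flap folded against the near side with the finger on it (crop about 237,210), and the lid is flush. I'll keep pushing.

Emit:
carry_out:
  rows:
    - [-0.001, 0, 0, 0]
    - [-0.002, 0, 0, 0]
    - [-0.003, 0, 0, 0]
    - [-0.004, 0, 0, 0]
    - [-0.004, 0, 0, 0]

```text
t: 10.62
tcp_pos: [495.7, -29.7, 57.7]
ee_rot: [0.0, 0.019, 1.0, 0.0]
ft_force: [-1.2, 0.1, -0.9]
grip_width: 0.001
gripper_force: 0.7
```

Emit:
carry_out:
  rows:
    - [-0.001, 0, 0, 0]
    - [-0.002, 0, 0, 0]
    - [-0.003, 0, 0, 0]
    - [-0.004, 0, 0, 0]
    - [-0.004, 0, 0, 0]

```text
t: 11.03
tcp_pos: [496.2, -29.7, 57.8]
ee_rot: [-0.001, 0.019, 1.0, 0.0]
ft_force: [-9.1, -0.1, 3.9]
grip_width: 0.002
gripper_force: 4.5
```

Emit:
carry_out:
  rows:
    - [-0.001, 0, 0, 0]
    - [-0.002, 0, 0, 0]
    - [-0.002, 0, 0, 0]
    - [-0.002, 0, 0, 0]

```text
t: 11.37
tcp_pos: [496.2, -29.7, 57.7]
ee_rot: [-0.002, 0.019, 1.0, -0.0]
ft_force: [-12.1, -1.0, 7.8]
grip_width: 0.002
gripper_force: 6.3
```

Emit:
carry_out:
  rows:
    - [0.02, 0, 0, 0]
    - [0.045, 0, 0, 0]
    - [0.045, 0, -0.04, 0]
    - [0.045, 0, -0.09, 0]
    - [0.045, 0, -0.125, 0]
    - [0.02, 0, -0.135, 0]
    - [-0.04, 0, -0.135, 0]
    - [-0.11, 0, -0.135, 0]
    - [-0.19, 0, -0.135, 0]
    - [-0.27, 0, -0.135, 0]
    - [-0.33, 0, -0.13, 0]
    - [-0.352, 0, -0.125, 0]

```text
t: 12.37
tcp_pos: [679.6, -36.9, 120.6]
ee_rot: [0.003, 0.019, 1.0, -0.0]
ft_force: [-0.7, -0.2, -0.1]
grip_width: -0.003
gripper_force: 0.0
```

Run:
```python
from h import *
st()
im=save('side','s2.png'); a=im[160:300,250:390]
cv2.imwrite('pics/c2.png',cv2.resize(a,(560,560),interpolation=cv2.INTER_CUBIC)[:,:,::-1])
```

```text
t 12.37 tcp [679.6 -36.9 120.6] box 103.5 -0.3 F [-0.7 -0.2 -0.1] yawx 3.104 q [-0.16  0.65  0.13  1.05  0.   -0.12]
```

View pics/c2.png

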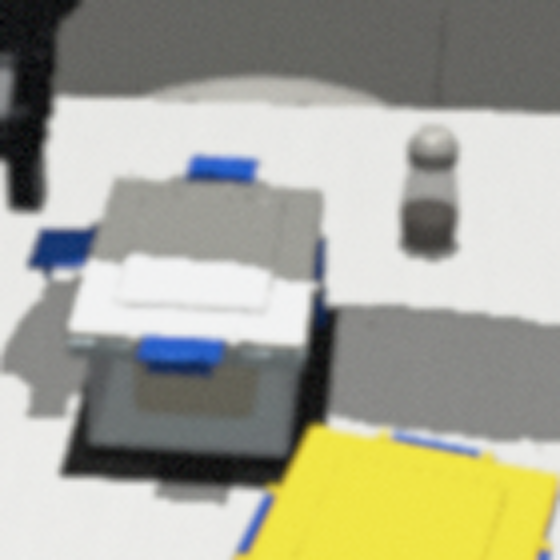

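The front flap lies flat and shut (crop 320,270). Next is the back flap.

Emit:
carry_out:
  rows:
    - [0, 0, 0, 0]
    - [0, 0, 0.008, 0]
    - [0, 0, 0.018, 0]
    - [0, 0, 0.028, 0]
    - [0, 0, 0.034, 0]
    - [0, 0, 0.04, 0]
    - [0, 0, 0.046, 0]
    - [0, 0, 0.052, 0]
    - [0, 0, 0.058, 0]
    - [0, 0, 0.064, 0]
    - [0, 0, 0.07, 0]
    - [0, 0, 0.076, 0]

```text
t: 13.42
tcp_pos: [674.4, -36.6, 82.0]
ee_rot: [0.0, 0.019, 1.0, -0.0]
ft_force: [0.5, 0.4, 1.0]
grip_width: -0.002
gripper_force: 0.1
```

Emit:
carry_out:
  rows:
    - [0, 0, 0.004, 0]
    - [0, 0, 0.009, 0]
    - [0, 0, 0.014, 0]
    - [0, 0, 0.019, 0]
    - [0, 0, 0.024, 0]
    - [0, 0, 0.029, 0]
    - [0, 0, 0.034, 0]
    - [0, 0, 0.039, 0]
    - [0, 0, 0.044, 0]
    - [0, 0, 0.049, 0]
    - [0, 0, 0.049, 0]

```text
t: 14.33
tcp_pos: [674.0, -36.5, 57.2]
ee_rot: [-0.0, 0.019, 1.0, 0.0]
ft_force: [0.3, -0.1, 0.2]
grip_width: -0.004
gripper_force: 0.1
```

```bash
python3 -c "
from h import *
st()"
```

```text
t 14.33 tcp [674.  -36.5  57.2] box 97.9 -0.1 F [ 0.3 -0.1  0.2] yawx 3.104 q [-0.16  0.7   0.05  0.92  0.   -0.12]
```

Emit:
carry_out:
  rows:
    - [0.003, 0, 0, 0]
    - [0.006, 0, 0, 0]
    - [0.009, 0, 0, 0]
    - [0.011, 0, 0, 0]
    - [0.013, 0, 0, 0]
    - [0.015, 0, 0, 0]
    - [0.016, 0, 0, 0]
    - [0.017, 0, 0, 0]
    - [0.018, 0, 0, 0]
    - [0.018, 0, 0, 0]

```text
t: 15.17
tcp_pos: [665.3, -36.2, 57.8]
ee_rot: [-0.0, 0.019, 1.0, 0.0]
ft_force: [-0.7, -0.8, -0.1]
grip_width: 0.0
gripper_force: 0.0
```

Emit:
carry_out:
  rows:
    - [0.001, 0, 0, 0]
    - [0.002, 0, 0, 0]
    - [0.003, 0, 0, 0]
    - [0.004, 0, 0, 0]
    - [0.005, 0, 0, 0]
    - [0.006, 0, 0, 0]
    - [0.007, 0, 0, 0]
    - [0.007, 0, 0, 0]

```text
t: 15.83
tcp_pos: [662.9, -36.1, 57.8]
ee_rot: [0.001, 0.019, 1.0, -0.0]
ft_force: [6.9, -0.5, -5.7]
grip_width: 0.002
gripper_force: 3.1
```

Emit:
carry_out:
  rows:
    - [0.001, 0, 0, 0]
    - [0.002, 0, 0, 0]
    - [0.003, 0, 0, 0]
    - [0.004, 0, 0, 0]
    - [0.004, 0, 0, 0]

```text
t: 16.25
tcp_pos: [659.6, -36.0, 57.7]
ee_rot: [-0.0, 0.019, 1.0, -0.0]
ft_force: [1.0, -0.4, -0.9]
grip_width: -0.004
gripper_force: 0.4
```

Past the catch; now on to the stop.

Emit:
carry_out:
  rows:
    - [0.001, 0, 0, 0]
    - [0.002, 0, 0, 0]
    - [0.003, 0, 0, 0]
    - [0.004, 0, 0, 0]
    - [0.004, 0, 0, 0]

```text
t: 16.67
tcp_pos: [659.2, -36.0, 58.0]
ee_rot: [0.001, 0.019, 1.0, -0.0]
ft_force: [7.4, -0.1, -4.7]
grip_width: -0.004
gripper_force: 4.0
```

Emit:
carry_out:
  rows:
    - [0.001, 0, 0, 0]
    - [0.002, 0, 0, 0]
    - [0.002, 0, 0, 0]
    - [0.002, 0, 0, 0]

```text
t: 17.0
tcp_pos: [659.0, -36.0, 58.1]
ee_rot: [0.002, 0.019, 1.0, -0.0]
ft_force: [11.4, -0.4, -7.7]
grip_width: 0.002
gripper_force: 5.6
```

```bash
python3 -c "
from h import *
st()"
```

```text
t 17.0 tcp [659.  -36.   58.1] box 82.9 -0.2 F [11.4 -0.4 -7.7] yawx 3.104 q [-0.17  0.67 -0.01  0.89  0.   -0.13]
```

Emit:
carry_out:
  rows:
    - [-0.02, 0, 0, 0]
    - [-0.045, 0, 0, 0]
    - [-0.045, 0, -0.04, 0]
    - [-0.045, 0, -0.09, 0]
    - [-0.045, 0, -0.12, 0.07]
    - [-0.03, 0.02, -0.13, 0.15]
    - [0.0, 0.06, -0.13, 0.23]
    - [0.04, 0.1, -0.13, 0.31]
    - [0.08, 0.14, -0.13, 0.39]
    - [0.12, 0.18, -0.13, 0.47]
    - [0.15, 0.21, -0.13, 0.54]
    - [0.159, 0.224, -0.13, 0.6]

```text
t: 18.0
tcp_pos: [578.4, 80.9, 122.8]
ee_rot: [-0.001, 0.454, 0.891, -0.0]
ft_force: [0.5, 0.6, 0.0]
grip_width: -0.001
gripper_force: 0.0
```

Emit:
carry_out:
  rows:
    - [0, 0, 0, 0.08]
    - [0, 0, 0, 0.16]
    - [0, 0, 0, 0.24]
    - [0, 0, 0, 0.32]
    - [0, 0, 0, 0.39]
    - [0, 0, 0, 0.43]
    - [0, 0, 0, 0.447]
    - [0, 0, 0, 0.447]

```text
t: 18.67
tcp_pos: [580.9, 79.0, 122.8]
ee_rot: [-0.0, 0.721, 0.693, -0.0]
ft_force: [-0.1, 0.6, -0.5]
grip_width: -0.003
gripper_force: 0.0
```

Run:
```python
from h import *
s=st(); print(frac(W(1.4,112,57),s).round(4))
im=save('top','t2.png'); a=im[150:300,260:430]
cv2.imwrite('pics/c3.png',cv2.resize(a,(680,600),interpolation=cv2.INTER_CUBIC)[:,:,::-1])
```

```text
t 18.67 tcp [580.9  79.  122.8] box 0.5 111.8 F [-0.1  0.6 -0.5] yawx 1.532 q [ 0.01  0.48 -0.16  0.93 -0.    1.62]
[0.0005 0.002  0.1315]
```

View pics/c3.png

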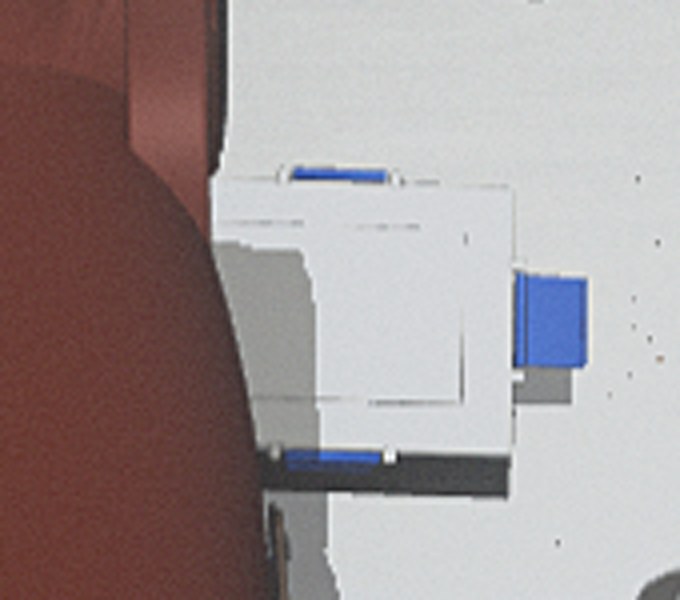

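The front (335,460) and back (340,175) flaps both show edge-on, so they are shut. The finger is placed over the left flap, so I'll take it down.

Emit:
carry_out:
  rows:
    - [0, 0, 0.01, 0]
    - [0, 0, 0.022, 0]
    - [0, 0, 0.032, 0]
    - [0, 0, 0.038, 0]
    - [0, 0, 0.044, 0]
    - [0, 0, 0.05, 0]
    - [0, 0, 0.056, 0]
    - [0, 0, 0.062, 0]
    - [0, 0, 0.068, 0]
    - [0, 0, 0.074, 0]
    - [0, 0, 0.08, 0]
    - [0, 0, 0.08, 0]

```text
t: 19.72
tcp_pos: [581.3, 79.0, 82.2]
ee_rot: [-0.0, 0.72, 0.694, -0.0]
ft_force: [-0.1, -0.1, 0.5]
grip_width: 0.002
gripper_force: 0.0
```

Emit:
carry_out:
  rows:
    - [0, 0, 0.004, 0]
    - [0, 0, 0.009, 0]
    - [0, 0, 0.014, 0]
    - [0, 0, 0.019, 0]
    - [0, 0, 0.024, 0]
    - [0, 0, 0.029, 0]
    - [0, 0, 0.034, 0]
    - [0, 0, 0.039, 0]
    - [0, 0, 0.044, 0]
    - [0, 0, 0.049, 0]
    - [0, 0, 0.051, 0]
    - [0, 0, 0.051, 0]

```text
t: 20.72
tcp_pos: [581.5, 79.0, 57.0]
ee_rot: [-0.0, 0.72, 0.694, -0.0]
ft_force: [-0.0, -0.1, 0.4]
grip_width: -0.003
gripper_force: 0.0
```

```bash
python3 -c "
from h import *
st()"
```

```text
t 20.72 tcp [581.5  79.   57. ] box 1.0 111.8 F [-0.  -0.1  0.4] yawx 1.533 q [ 0.01  0.55 -0.23  0.78 -0.    1.62]
```

Emit:
carry_out:
  rows:
    - [-0.003, 0, 0, 0]
    - [-0.006, 0, 0, 0]
    - [-0.008, 0, 0, 0]
    - [-0.01, 0, 0, 0]
    - [-0.011, 0, 0, 0]
    - [-0.012, 0, 0, 0]
    - [-0.013, 0, 0, 0]
    - [-0.014, 0, 0, 0]
    - [-0.014, 0, 0, 0]

```text
t: 21.47
tcp_pos: [581.4, 72.5, 57.2]
ee_rot: [-0.0, 0.72, 0.694, 0.0]
ft_force: [0.9, 4.9, -1.8]
grip_width: -0.002
gripper_force: 2.5
```

Emit:
carry_out:
  rows:
    - [-0.001, 0, 0, 0]
    - [-0.002, 0, 0, 0]
    - [-0.003, 0, 0, 0]
    - [-0.004, 0, 0, 0]
    - [-0.004, 0, 0, 0]

```text
t: 21.88
tcp_pos: [581.2, 70.4, 57.0]
ee_rot: [-0.0, 0.72, 0.694, 0.0]
ft_force: [0.9, 5.2, -2.9]
grip_width: -0.001
gripper_force: 2.3
```

Emit:
carry_out:
  rows:
    - [-0.001, 0, 0, 0]
    - [-0.002, 0, 0, 0]
    - [-0.003, 0, 0, 0]
    - [-0.004, 0, 0, 0]
    - [-0.004, 0, 0, 0]

```text
t: 22.3
tcp_pos: [581.1, 68.1, 57.3]
ee_rot: [-0.0, 0.72, 0.694, 0.0]
ft_force: [0.5, 4.7, -1.2]
grip_width: -0.001
gripper_force: 2.2
```

Emit:
carry_out:
  rows:
    - [-0.001, 0, 0, 0]
    - [-0.002, 0, 0, 0]
    - [-0.002, 0, 0, 0]

```text
t: 22.55
tcp_pos: [581.1, 68.0, 57.4]
ee_rot: [-0.001, 0.72, 0.694, 0.001]
ft_force: [-0.5, 8.1, -1.1]
grip_width: 0.001
gripper_force: 4.3
```

Emit:
carry_out:
  rows:
    - [-0.001, 0, 0, 0]
    - [-0.002, 0, 0, 0]
    - [-0.003, 0, 0, 0]
    - [-0.003, 0, 0, 0]

```text
t: 22.88
tcp_pos: [581.1, 67.9, 57.5]
ee_rot: [-0.002, 0.72, 0.694, 0.002]
ft_force: [1.1, 14.6, -1.1]
grip_width: -0.001
gripper_force: 7.5
```

```bash
python3 -c "
from h import *
st()"
```

```text
t 22.88 tcp [581.1  67.9  57.5] box 1.1 100.7 F [ 1.1 14.6 -1.1] yawx 1.535 q [-0.01  0.55 -0.24  0.78  0.    1.6 ]
```

Emit:
carry_out:
  rows:
    - [0.02, 0, 0, 0]
    - [0.045, 0, 0, 0]
    - [0.045, 0, -0.04, 0]
    - [0.045, 0, -0.09, 0]
    - [0.045, 0, -0.125, 0]
    - [0.02, 0, -0.13, 0]
    - [-0.04, 0, -0.13, 0]
    - [-0.11, 0, -0.13, 0]
    - [-0.19, 0, -0.13, 0]
    - [-0.27, 0, -0.13, 0]
    - [-0.34, 0, -0.13, 0]
    - [-0.39, 0, -0.13, 0]

```text
t: 23.88
tcp_pos: [573.1, -132.9, 121.8]
ee_rot: [0.0, 0.721, 0.693, -0.001]
ft_force: [0.6, 0.8, 0.2]
grip_width: 0.002
gripper_force: 0.0
```

```bash
python3 -c "
from h import *
s=st(); print(frac(W(1.4,-113,57),s).round(4))"
```

```text
t 23.88 tcp [ 573.1 -132.9  121.8] box 0.7 -100.2 F [0.6 0.8 0.2] yawx 1.531 q [-0.35  0.49 -0.15  0.93 -0.    1.26]
[-0.0253  0.0014  0.1296]
```

Emit:
carry_out:
  rows:
    - [-0.02, 0, 0, 0]
    - [-0.033, 0, 0, 0]
    - [-0.033, 0, 0.01, 0]
    - [-0.033, 0, 0.022, 0]
    - [-0.033, 0, 0.032, 0]
    - [-0.033, 0, 0.039, 0]
    - [-0.033, 0, 0.046, 0]
    - [-0.033, 0, 0.052, 0]
    - [-0.033, 0, 0.058, 0]
    - [-0.033, 0, 0.064, 0]
    - [-0.033, 0, 0.07, 0]
    - [-0.033, 0, 0.076, 0]

```text
t: 24.88
tcp_pos: [573.3, -145.9, 84.1]
ee_rot: [0.0, 0.72, 0.694, 0.0]
ft_force: [-0.8, -0.0, 1.4]
grip_width: 0.002
gripper_force: 0.2
```

Emit:
carry_out:
  rows:
    - [0, 0, 0.004, 0]
    - [0, 0, 0.009, 0]
    - [0, 0, 0.014, 0]
    - [0, 0, 0.019, 0]
    - [0, 0, 0.024, 0]
    - [0, 0, 0.029, 0]
    - [0, 0, 0.034, 0]
    - [0, 0, 0.039, 0]
    - [0, 0, 0.044, 0]
    - [0, 0, 0.049, 0]
    - [0, 0, 0.053, 0]
    - [0, 0, 0.053, 0]

```text
t: 25.88
tcp_pos: [573.0, -145.7, 57.3]
ee_rot: [-0.0, 0.72, 0.694, -0.0]
ft_force: [1.1, -0.0, -0.1]
grip_width: 0.0
gripper_force: 0.1
```

```bash
python3 -c "
from h import *
st()"
```

```text
t 25.88 tcp [ 573.  -145.7   57.3] box 1.1 -113.0 F [ 1.1 -0.  -0.1] yawx 1.533 q [-0.37  0.56 -0.22  0.79 -0.    1.24]
```

Emit:
carry_out:
  rows:
    - [0.003, 0, 0, 0]
    - [0.006, 0, 0, 0]
    - [0.008, 0, 0, 0]
    - [0.01, 0, 0, 0]
    - [0.011, 0, 0, 0]
    - [0.012, 0, 0, 0]
    - [0.013, 0, 0, 0]
    - [0.014, 0, 0, 0]
    - [0.014, 0, 0, 0]

```text
t: 26.63
tcp_pos: [573.5, -139.3, 57.8]
ee_rot: [0.0, 0.72, 0.694, -0.0]
ft_force: [-0.3, -6.2, -2.0]
grip_width: 0.0
gripper_force: 2.6
```

Emit:
carry_out:
  rows:
    - [0.001, 0, 0, 0]
    - [0.002, 0, 0, 0]
    - [0.003, 0, 0, 0]
    - [0.004, 0, 0, 0]
    - [0.004, 0, 0, 0]

```text
t: 27.05
tcp_pos: [573.5, -137.3, 57.6]
ee_rot: [0.0, 0.72, 0.694, -0.0]
ft_force: [0.3, -4.3, -4.1]
grip_width: 0.002
gripper_force: 2.5
```

Emit:
carry_out:
  rows:
    - [0.001, 0, 0, 0]
    - [0.002, 0, 0, 0]
    - [0.003, 0, 0, 0]
    - [0.004, 0, 0, 0]
    - [0.004, 0, 0, 0]

```text
t: 27.47
tcp_pos: [573.6, -135.0, 57.8]
ee_rot: [0.0, 0.72, 0.694, -0.0]
ft_force: [-0.8, -4.5, -1.7]
grip_width: -0.0
gripper_force: 2.2
```

Emit:
carry_out:
  rows:
    - [0.001, 0, 0, 0]
    - [0.002, 0, 0, 0]
    - [0.003, 0, 0, 0]
    - [0.003, 0, 0, 0]

```text
t: 27.8
tcp_pos: [573.6, -134.8, 57.9]
ee_rot: [0.001, 0.721, 0.693, -0.001]
ft_force: [-1.7, -11.0, -2.8]
grip_width: 0.007
gripper_force: 5.3
```

Emit:
carry_out:
  rows:
    - [0.001, 0, 0, 0]
    - [0.002, 0, 0, 0]
    - [0.002, 0, 0, 0]

```text
t: 28.05
tcp_pos: [573.6, -134.7, 58.0]
ee_rot: [0.001, 0.721, 0.693, -0.002]
ft_force: [-2.7, -14.8, -3.2]
grip_width: -0.002
gripper_force: 7.3
```

Emit:
carry_out:
  rows:
    - [-0.02, 0, 0, 0]
    - [-0.05, 0, 0, 0]
    - [-0.05, 0, -0.04, 0]
    - [-0.05, 0, -0.1, 0]
    - [-0.08, 0, -0.16, 0]
    - [-0.13, 0, -0.2, 0]
    - [-0.2, 0.05, -0.2, 0]
    - [-0.26, 0.12, -0.2, 0]
    - [-0.32, 0.19, -0.2, 0]
    - [-0.36, 0.25, -0.2, 0]
    - [-0.38, 0.28, -0.2, 0]
    - [-0.38, 0.28, -0.2, 0]

```text
t: 29.05
tcp_pos: [707.8, -328.7, 154.6]
ee_rot: [-0.002, 0.72, 0.694, 0.001]
ft_force: [-1.3, 0.2, -0.8]
grip_width: 0.002
gripper_force: 0.0
```

Run:
```python
from h import *
s=st()
a=save('side','s3.png')[150:290,250:390]; b=save('top','t3.png')[160:300,270:410]
f=lambda q:cv2.resize(q,(400,400),interpolation=cv2.INTER_CUBIC)
cv2.imwrite('pics/c4.png',np.hstack([f(a),f(b)])[:,:,::-1])
```

```text
t 29.05 tcp [ 707.8 -328.7  154.6] box 142.8 -290.8 F [-1.3  0.2 -0.8] yawx 1.534 q [-0.53  0.87  0.64  1.35  0.    1.08]
```

View pics/c4.png

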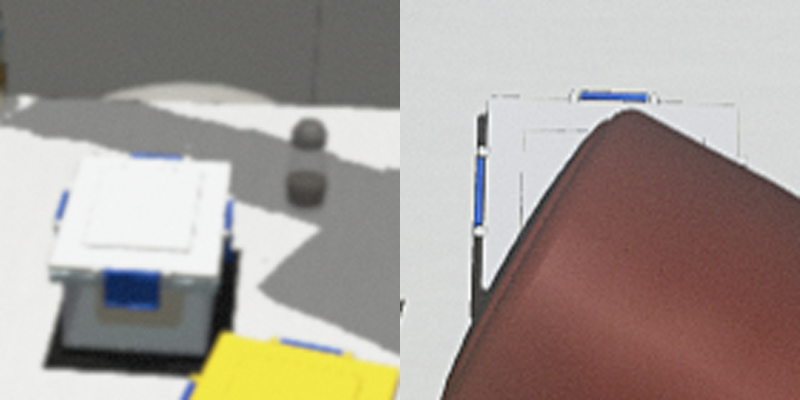

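The picture shows all four flaps down and the lid flush, with the left flap at (132,290), back at (615,97) and right at (157,157). The finger stopped 81.5 mm from centre on the front and back sides and 101.4 mm on the left and right. Both are the same 13.5 mm beyond their hinge axes, so all four flaps are fully shut.

```bash
python3 -c "
from h import *
print(ctrl.sign_off())"
```

```text
the job is handed in; nothing more can be done
None
```

The job is handed in: the lid is pressed fully home, all four flaps are snapped shut against their stops, and no reading showed more than about 21 N on the box. It took about 29 s, and the arm finished clear of everything.

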